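Load a wax bar into a spring-gate carving holder

TASK

Load the full-length bar of carving wax (not the short offcut) into the spring holder on the bench, ready for carving: push the holder's spring gate open with the end of the bar, lower the bar into the bay until it lies flat on both bearers, and let go so that the gate springs back and holds it endwise against the fixed stop, straight along the holder and about central across it. Leave the offcut where it lies.

Things in the scene. Friction and masses are not known exactly. Their poses are not given: they have to be found in the camera images.
- wax_bar: The full-length bar of hard, dark red carving wax, square in section, lying on the bench: 116 mm long, 28 mm wide and 28 mm high, about 85 g, one end roughly sawn. Origin: middle of its underside. Its y axis runs along its length (either end may lead), z up.
- wax_offcut: A short offcut of the same wax, 68 mm long, 28 mm wide and high, lying on the bench; too short for the holder and not to be used. Origin at the middle of its underside, y along its length.
- holder: Fixed metal holder, 240x70x8 mm. Origin on the bench below the bay; x along the bay towards the gate, z up. Stop: face at x=-60, back -72, 60 wide, top z=36. Bearers 60 wide, tops z=22, at x -72 to -44 and 34 to 104; open between them down to z=8, and open at the sides. Spring housing: x 104 to 150, top z=68. Loaded, the bar's underside is at z=22 and its middle at x=-2, y=0 (mm).
- gate (a joint): Upright steel plate 56 mm wide, z 23 to 80 mm of the holder; its face is at holder x = 40 mm when shut (0), 100 mm from the stop. Grows (m) as it is pushed away from the stop along the holder's x, up to 0.040. Spring: 3 N shut, 6 N at 0.016, 8 N at 0.026, 11 N at the end. The bar passes down beside the stop only with the gate over 0.016 open; loaded, it stays at 0.016.

How it is judged (in metres and radians):
On the way:
1. the bar pushes the spring gate open (value of joint gate above 0.012 m and contact force between wax_bar and gate above 0.5 N and z of wax_bar in the frame of holder above 0.026 m), for 0.1 s.
At the end, for the whole second after the job is handed in: The long bar, released and at rest, lies level (7 degrees) on both bearers (5 mm), its middle within 8 mm lengthwise of its place and 15 mm of the middle line, straight within 10 degrees, the gate 10 to 22 mm open and pressing on it; the offcut moved under 30 mm (x of wax_bar in the frame of holder between -0.01 and 0.006 m and y of wax_bar in the frame of holder between -0.015 and 0.015 m and z of wax_bar in the frame of holder between 0.017 and 0.027 m and value of joint gate between 0.01 and 0.022 m and angle between wax_bar's own y axis and vertical between 1.45 and 1.69 rad and angle between the y axis of wax_bar and the x axis of holder, either way round below 0.175 rad and contact force between wax_bar and gate above 1.5 N and linear speed of wax_bar below 0.02 m/s); the robot touches nothing.
It fails at once if the offcut is moved by more than 30 mm (distance of wax_offcut from where it was at the start of the episode above 0.03 m).
It also fails if it takes over 42 s, if anything falls off the work surface, if the arm or the gripper's body presses on something with over 40 N, if the wrist force passes 120 N, or if a joint passes its speed limit or range.

ROBOT

A 6-joint arm with a two-finger parallel gripper is mounted at the origin on a cart in front of the work surface, level with it; the furniture and walls round the work are solid. World frame = base frame: x ahead of the robot, y to its left, z up, the work surface at z = 0. Lengths are in mm, angles in rad, forces in N, time in s.
With the tool pointing down it reaches from about 275 to 750 mm from the base axis. Payload 10.2 kg.
Tool frame: the origin (TCP) lies at the very end of the fingers, on their centre line; the grasp point (between the pads) lies 19 mm behind it; z points along the fingers, y is the line along which they close (so a half turn about z gives the same grasp; the last joint's range is limited). The gripper opens to 85 mm and grips with 20 to 120 N. Pads are 22 mm wide; open, the fingers measure 114 mm over their backs; the gripper's body (76 mm by 85 mm) begins 54 mm behind the grasp point. The pads swing forward as they close: fully open they stand 13 mm farther back than shut.
Start: joints at [1.016, 0.313, 1.498, -0, 1.331, -0.223], TCP at [171.029, 496.367, 231.294] pointing down, gripper open.
Joint ranges: [-2.94, 2.94], [-0.97, 2.17], [0.19, 2.56], [-1.23, 4.37], [0.02, 3.11], [-2.88, 2.88]. Speed limits (rad/s): [2.39, 2.39, 3.01, 3.14, 3.14, 3.14].

INTERFACE

Orientations are given as a unit quaternion [w, x, y, z].
In Python, from rig import telemetry, optics, ctrl gives the robot as it stands.
- The arm moves only by the tool servo_tool, never from a script. Its argument "deltas" is a list of rows, each a list of 3 entries, a list of its own where there are three numbers: the shift along the tool's x, y, z in units of 20 cm (1.0 is 20 cm), then the turn, a rotation vector about the tool's x, y, z in units of 90 degrees (1.0 is 90 degrees), then the opening, from 0 (shut) to 1 (fully open). A call has 1 to 8 rows; each row shifts and turns the commanded pose from where the row before left it, along the tool's axes as they then stand; what a row does not reach is not made up. A row lasts 1/10 s, in which the tool goes at most 50 mm and 8.59 degrees, less where a joint would pass 70% of its speed; a pose out of reach is approached as far as the arm can. A call with a number of a shift or a turn outside -1 to 1 is refused whole. A call with a gripper value outside its range is refused whole. The fingers move at their own pace and stop on an object; "squeeze" is the grip in N (left out, the last holds). Time passes only in rows, so rows that do not move let the fingers close. It gives the time, the measured TCP pose, the force, the opening and the grip force at its end, in the units of the state.
- telemetry.sense(): the state, without advancing time (a new reading comes with each control period).
- optics.capture(name): name is "scene" or "top" or "wrist"; returns the picture (400x640x3 uint8, blue, green, red); there is no depth.
- optics.camera_model(name): a dict with "vfov" (degrees; the focal length in pixels is half the picture's height over the tangent of half this angle, whatever the lens; pixels are square), "cx", "cy" (the principal point, pixels), "R" (3x3) and "t" (3): a world point X has camera coordinates R X + t; the wrist camera has in their place "mount" (4x4, takes a point from camera to tool coordinates, whose origin is the TCP and whose axes are the flange's). Camera axes: x right, y down, z forward; pixel columns grow to the right and rows downward; lengths in mm; the calibration is good to about 2 mm. A picture is of the moment at which its call begins: read the wrist's pose just before it. camera_model takes no time and is no camera call.
- ctrl.finish_job(): hands the job in; it is judged then, once.
The state is a dict: "time_s": time; "joints": joint angles; "dq": joint speeds; "tau": joint torques, N m; "eef_pos": TCP position; "ee_rot": TCP orientation; "force": force on the tool from outside, world axes, zero at the start; "wrist_torque": the same for the moment, N m; "grip_width": opening from 0.0 (shut) to 1.0 (fully open); "grip_force": force on a finger pad.
Only numpy, scipy, OpenCV 4.12 (cv2) and the standard library are available. Lean on these libraries where they do the work, as an engineer would, in place of code of your own. Each camera call takes 0.05 s, during which the arm holds its last target. There are 200 camera calls.

## Working session

There is one attempt and no reset: what is moved stays moved. The work goes in short steps, Python scripts to look and compute and a tool call to move; the robot and the scene stay as the last step left them, time stands still between calls to the robot, and variables do not carry over. Pictures are saved under pics/ and viewed, at most 10 in all, crops included, and the job is handed in when it is done.

Besides the shell and the picture viewer there is one more tool, called after "Request:" as name([rows], argument=value, ...), one row to a line, values as JSON. servo_tool: Moves the arm, as the interface text tells. Its arguments: {"type":"object","properties":{"deltas":{"type":"array"},"squeeze":{"type":"number"}},"required":["deltas"]}

```bash
mkdir -p pics
python3 - <<'E'
from rig import telemetry, optics, ctrl
import cv2,numpy as np
np.set_printoptions(suppress=True,precision=4)
for n in("top","scene"):
    cv2.imwrite(f"pics/{n}0.png",optics.capture(n)); print(n,optics.camera_model(n))
print(optics.camera_model("wrist"));print(telemetry.sense())
E
```

```text
top {'vfov': 45.953925291852016, 'cx': 313.30922981879564, 'cy': 196.736665280761, 'R': array([[-0.0249, -0.9995, -0.0216],
       [-0.9803,  0.0286, -0.1953],
       [ 0.1958,  0.0163, -0.9805]]), 't': array([235.9556, 499.8511, 939.3956])}
scene {'vfov': 50.95635348787921, 'cx': 313.3949317629193, 'cy': 197.59139261589198, 'R': array([[ 0.8646, -0.502 , -0.0211],
       [-0.2149, -0.3316, -0.9186],
       [ 0.4542,  0.7988, -0.3946]]), 't': array([-328.413 ,  244.3695,  469.0031])}
{'vfov': 69.35059848050994, 'cx': 315.52924082605654, 'cy': 200.69715199790843, 'mount': array([[  -0.0009,   -0.9604,   -0.2788,   69.8364],
       [   1.    ,   -0.0009,   -0.0001,   -0.9224],
       [  -0.0001,   -0.2788,    0.9604, -142.3137],
       [   0.    ,    0.    ,    0.    ,    1.    ]])}
{'time_s': 0.1, 'joints': array([ 1.0156,  0.3134,  1.4983, -0.    ,  1.331 , -0.2234]), 'dq': array([-0.0016, -0.0018, -0.0013, -0.0011,  0.0012, -0.0005]), 'tau': array([  0.0031, -41.29  , -26.0142,  -0.0002,   0.003 ,  -0.0001]), 'eef_pos': array([170.924 , 496.1639, 230.7975]), 'ee_rot': array([-0.0002,  0.1651,  0.9863, -0.0005]), 'force': array([ 0.3713,  0.2432, -0.0118]), 'wrist_torque': array([ 0.0245, -0.0243,  0.0135]), 'grip_force': 0.0, 'grip_width': 1.0035835536807158}
```

View pics/top0.png

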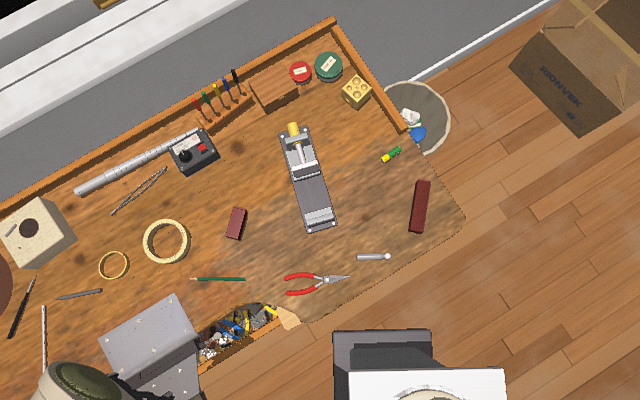

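View pics/scene0.png

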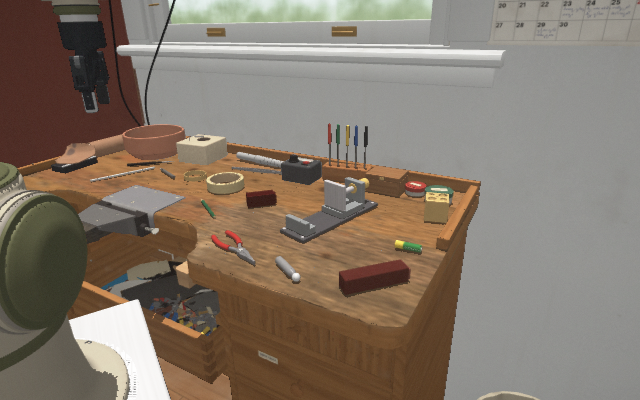

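The top view shows the long bar at about (420,206) and the offcut at (236,223). The holder runs from (290,130) at the gate and housing end to (322,228) at the stop end. I'll enlarge the bar and holder area.

```bash
cat > h.py <<'E'
import numpy as np,cv2
from rig import telemetry,optics
from scipy.spatial.transform import Rotation as Ro
np.set_printoptions(suppress=True,precision=3)
def cam(n,s=None):
    m=optics.camera_model(n); f=200/np.tan(np.radians(m["vfov"]/2))
    if n!="wrist": R,t=m["R"],m["t"]; return f,m["cx"],m["cy"],R.T,-R.T@t
    M=np.array(m["mount"]); q=s["ee_rot"]; T=Ro.from_quat([q[1],q[2],q[3],q[0]]).as_matrix()
    return f,m["cx"],m["cy"],T@M[:3,:3],T@M[:3,3]+s["eef_pos"]
def onplane(c,uv,z):
    f,cx,cy,A,o=c; uv=np.atleast_2d(uv).astype(float)
    d=np.c_[(uv[:,0]-cx)/f,(uv[:,1]-cy)/f,np.ones(len(uv))]@A.T
    return o+d*((z-o[2])/d[:,2])[:,None]
E
python3 - <<'E'
from h import *
im=cv2.imread("pics/top0.png")
a=cv2.resize(im[115:240,265:350],None,fx=4.6,fy=4.6,interpolation=cv2.INTER_CUBIC)
b=cv2.resize(im[115:240,390:450],None,fx=4.6,fy=4.6,interpolation=cv2.INTER_CUBIC)
cv2.imwrite("pics/crop.png",np.hstack([a,b]))
c=cam("top"); b,g,r=[im[...,i].astype(int) for i in range(3)]
m=((r>45)&(g<0.45*r)&(b<0.5*r)&(r<150)).astype(np.uint8)
n,l,st,ce=cv2.connectedComponentsWithStats(m)
for i in range(1,n):
    if st[i,4]>150: 
        p=cv2.boxPoints(cv2.minAreaRect(np.argwhere(l==i)[:,::-1].astype(np.float32)))
        print(st[i],ce[i],p.tolist(),onplane(c,p,28)[:,:2].tolist())
E
```

```text
(no output)
```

View pics/crop.png

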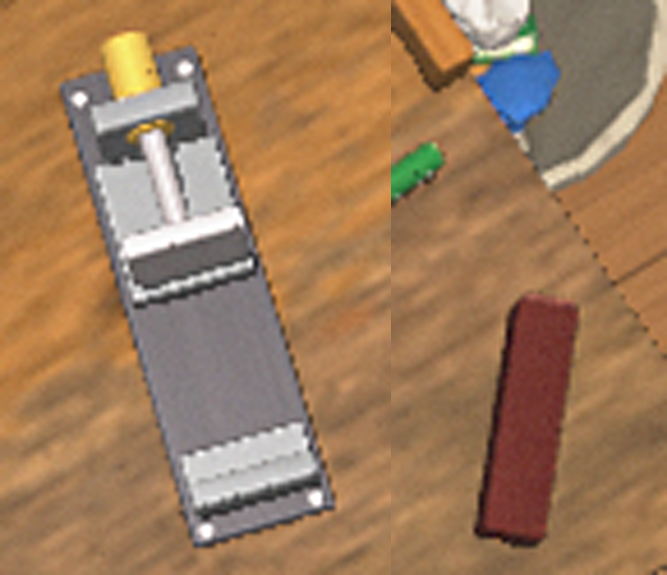

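The crop shows the base plate corners at crop pixels (62,85), (195,48), (332,508) and (200,545). The stop is at the lower end, the gate is mid-plate, and the bar's top face is at the right.

Run:
```python
from h import *
c=cam("top")
def P(p,z,x0=265): return onplane(c,np.array(p)/4.6+[x0,115],z)[:,:2]
B=P([(62,85),(195,48),(332,508),(200,545)],8); print("base",B, "cen",B.mean(0),[np.linalg.norm(B[i]-B[i-1]) for i in range(4)])
u=(B[0]+B[1]-B[2]-B[3]); u/=np.linalg.norm(u); v=np.array([-u[1],u[0]]); print("yaw",np.degrees(np.arctan2(u[1],u[0])))
O=B.mean(0)-30*u
for n,p,z in[("inner bearer -44",[(183,455),(303,423)],22),("gate bearer 34",[(135,300),(253,262)],22),("gate face top 40",[(132,262),(245,230)],80)]:
    q=P(p,z)-O; print(n,q@u,q@v)
print("O",O)
W=P([(522-391,293),(578-391,303),(547-391,543),(480-391,533)],28,390); print("bar",W,W.mean(0),[np.linalg.norm(W[i]-W[i-1]) for i in range(4)])
a=W[0]+W[1]-W[2]-W[3]; print("yaw",np.degrees(np.arctan2(a[1],a[0])))
q=telemetry.sense()["ee_rot"]; print(Ro.from_quat([q[1],q[2],q[3],q[0]]).as_matrix())
```

```text
base [[662.843 298.175]
 [679.815 232.393]
 [449.882 172.951]
 [434.09  235.557]] cen [556.658 234.769] [np.float64(237.16854618570713), np.float64(67.93578188864107), np.float64(237.49172624537053), np.float64(64.56690622518121)]
yaw 14.901651432190402
inner bearer -44 [-47.137 -48.561] [ 28.15  -29.992]
gate bearer 34 [30.886 32.667] [ 29.32  -29.607]
gate face top 40 [33.947 33.641] [ 26.168 -26.609]
O [527.667 227.054]
bar [[543.878  -5.234]
 [538.286 -31.013]
 [425.914  -8.605]
 [431.362  21.688]] [484.86   -5.791] [np.float64(115.69216215496878), np.float64(26.379334759083658), np.float64(114.58458372623801), np.float64(30.778713286851875)]
yaw -12.372293570413738
[[-0.945  0.326 -0.001]
 [ 0.326  0.945 -0.001]
 [ 0.    -0.001 -1.   ]]
```

Request:
servo_tool([
  [[-0.19,-0.155,0],[0,0,0],1],
  [[-0.19,-0.155,0],[0,0,0],1],
  [[-0.19,-0.155,0],[0,0,0],1],
  [[-0.19,-0.155,0],[0,0,0],1],
  [[-0.19,-0.155,0],[0,0,0],1],
  [[-0.19,-0.155,0],[0,0,0],1],
  [[-0.19,-0.155,0],[0,0,0],1],
  [[-0.19,-0.155,0],[0,0,0],1],
])

```text
time_s: 0.9
eef_pos: [378.2, 161.0, 231.3]
ee_rot: [0.0, 0.165, 0.986, 0.0]
force: [1.2, 0.4, 0.3]
grip_width: 1.0
grip_force: 0.0
```

Request:
servo_tool([
  [[-0.19,-0.154,0],[0,0,0],1],
  [[-0.19,-0.154,0],[0,0,0],1],
  [[-0.19,-0.154,0],[0,0,0],1],
  [[-0.19,-0.154,0],[0,0,0],1],
  [[0,0,0.2],[0,0,-0.037],1],
  [[0,0,0.2],[0,0,-0.037],1],
  [[0,0,0.1],[0,0,0],1],
  [[0,0,0],[0,0,0],1],
])

```text
time_s: 1.7
eef_pos: [479.7, -2.9, 128.8]
ee_rot: [-0.003, 0.108, 0.994, 0.0]
force: [0.3, 0.2, 0.5]
grip_width: 1.003
grip_force: 0.0
```

```bash
cat > bar.py <<'E'
from h import *
import sys
s=telemetry.sense(); im=optics.capture("wrist"); c=cam("wrist",s)
cv2.imwrite(sys.argv[1],im); z=float(sys.argv[2])
b,g,r=[im[...,i].astype(int) for i in range(3)]
m=((r>35)&(g<0.55*r)&(b<0.55*r)).astype(np.uint8)
m=cv2.morphologyEx(m,cv2.MORPH_OPEN,np.ones((5,5)))
n,l,st,ce=cv2.connectedComponentsWithStats(m)
for i in range(1,n):
    if st[i,4]>1500:
        p=cv2.boxPoints(cv2.minAreaRect(np.argwhere(l==i)[:,::-1].astype(np.float32)))
        W=onplane(c,p,z)[:,:2]; e=np.roll(W,-1,0)-W; k=np.argmax(np.linalg.norm(e,axis=1)); 
        print(st[i],p.round().tolist(),W.mean(0),np.linalg.norm(e,axis=1)[:2],np.degrees(np.arctan2(e[k,1],e[k,0])))
print(s["eef_pos"],Ro.from_quat(np.roll(s["ee_rot"],-1)).as_matrix())
E
python3 bar.py pics/w1.png 28
```

```text
[479.678  -2.854 128.764] [[-0.977  0.214 -0.006]
 [ 0.214  0.977  0.001]
 [ 0.006  0.    -1.   ]]
```

View pics/w1.png

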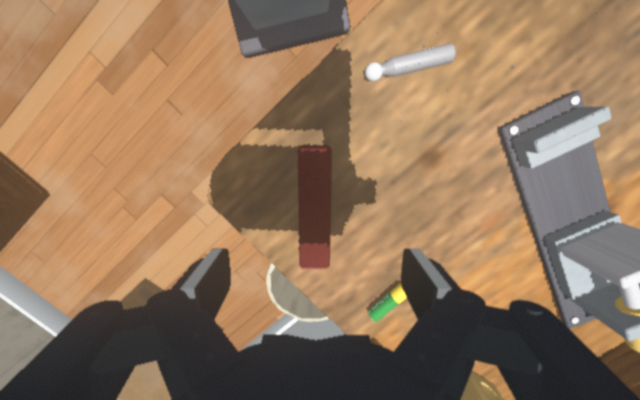

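The wrist view shows the bar at columns 299–330 and rows 147–268, part in shadow and aligned with the image. The holder's stop and bay are at the right.

Run:
```python
from h import *
s=telemetry.sense(); c=cam("wrist",s)
W=onplane(c,[(300,151),(330,151),(330,267),(299.5,268)],28)[:,:2]; print(W,W.mean(0),[np.linalg.norm(W[i]-W[i-1]) for i in range(4)])
e=W[2]+W[3]-W[0]-W[1]; print(np.degrees(np.arctan2(e[1],e[0])))
T=Ro.from_quat(np.roll(s["ee_rot"],-1)).as_matrix(); print("tool delta",T.T@(np.r_[W.mean(0),4]-s["eef_pos"]))
# holder: bearer inner edge & base corners
H=onplane(c,[(529,165),(609,121)],36)[:,:2];print(H,onplane(c,[(500,130),(577,93)],8)[:,:2])
```

```text
[[436.22   -7.669]
 [441.646  16.974]
 [548.13   -4.93 ]
 [542.955 -33.323]] [492.238  -7.237] [np.float64(109.77489763155822), np.float64(25.233208390255747), np.float64(108.71360665142093), np.float64(28.860467737809167)]
-12.573707837622102
tool delta [-12.369  -1.667 126.735]
[[487.206 174.752]
 [465.116 237.129]] [[458.432 169.315]
 [441.24  235.498]]
```

Request:
servo_tool([
  [[-0.043,-0.008,0],[0,0,0],1],
  [[0,0,0.2],[0,0,0],1],
  [[0,0,0.15],[0,0,0],1],
  [[0,0,0.1],[0,0,0],1],
  [[0,0,0.1],[0,0,0],1],
  [[0,0,0.05],[0,0,0],1],
  [[0,0,0],[0,0,0],1],
  [[0,0,0],[0,0,0],1],
])

```text
time_s: 2.55
eef_pos: [490.3, -6.8, 12.4]
ee_rot: [0.001, 0.108, 0.994, -0.0]
force: [0.5, 0.3, -0.3]
grip_width: 1.007
grip_force: 0.0
```

Request:
servo_tool([
  [[0.005,0,0.025],[0,0,0],1],
  [[0,0,0.02],[0,0,0],1],
  [[0,0,0],[0,0,0],0.2],
  [[0,0,0],[0,0,0],0.2],
  [[0,0,0],[0,0,0],0.1],
  [[0,0,0],[0,0,0],0.1],
  [[0,0,0],[0,0,0],0.1],
  [[0,0,0],[0,0,0],0.1],
], squeeze=60)

```text
time_s: 3.35
eef_pos: [488.6, -6.4, 2.6]
ee_rot: [0.0, 0.108, 0.994, -0.0]
force: [-0.1, -0.1, 5.3]
grip_width: 0.327
grip_force: 60.4
```

Request:
servo_tool([
  [[0,0,0],[0,0,0],0.1],
  [[0,0,0],[0,0,0],0.1],
  [[0,0,0],[0,0,0],0.1],
  [[0,0,0],[0,0,0],0.1],
])

```text
time_s: 3.75
eef_pos: [488.6, -6.4, 2.6]
ee_rot: [0.0, 0.108, 0.994, -0.0]
force: [-0.8, -0.2, 4.9]
grip_width: 0.327
grip_force: 60.4
```

Request:
servo_tool([
  [[0,0,-0.1],[0,0,0],0.1],
  [[0,0,-0.2],[0,0,0],0.1],
  [[0,0,-0.2],[0,0,0],0.1],
  [[0,0,-0.2],[0,0,0],0.1],
  [[0.034,0.185,-0.05],[0,0,0],0.1],
  [[0.034,0.185,0],[0,0,0],0.1],
  [[0.034,0.185,0],[0,0,0],0.1],
  [[0.034,0.185,0],[0,0,0],0.1],
])

```text
time_s: 4.55
eef_pos: [493.0, 145.5, 152.0]
ee_rot: [-0.0, 0.108, 0.994, -0.0]
force: [1.0, -0.5, -1.3]
grip_width: 0.327
grip_force: 59.7
```

Request:
servo_tool([
  [[0.034,0.185,0],[0,0,0],0.1],
  [[0.034,0.185,0],[0,0,0],0.1],
  [[0,0,0],[0,0,-0.076],0.1],
  [[0,0,0],[0,0,-0.076],0.1],
  [[0,0,0],[0,0,-0.076],0.1],
  [[0,0,0],[0,0,-0.075],0.1],
  [[0,0,0],[0,0,0],0.1],
  [[0,0,0],[0,0,0],0.1],
])

```text
time_s: 5.35
eef_pos: [495.8, 219.2, 152.0]
ee_rot: [-0.0, -0.128, 0.992, -0.0]
force: [0.8, 0.3, -0.8]
grip_width: 0.326
grip_force: 59.8
```

Run:
```python
from h import *
s=telemetry.sense(); im=optics.capture("wrist"); cv2.imwrite("pics/w2.png",im); print(s["eef_pos"],s["dq"],s["ee_rot"],s["grip_width"],s["force"])
```

```text
[495.762 219.225 151.959] [ 0.    -0.002 -0.001  0.     0.001  0.   ] [-0.    -0.128  0.992 -0.   ] 0.32605639917669527 [ 0.826  0.275 -0.815]
```

View pics/w2.png

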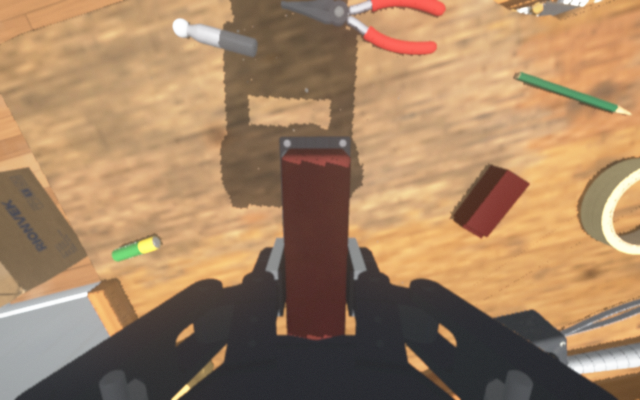

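The bar is held straight between the fingers, spanning columns 282–350 and rows about 153–337. The holder's near base edge is at (281,138)–(348,138), parallel to the bar and central.

Run:
```python
from h import *
s=telemetry.sense(); c=cam("wrist",s); T=Ro.from_quat(np.roll(s["ee_rot"],-1)).as_matrix()
f=lambda p,z:(onplane(c,p,z)-s["eef_pos"])@T
print("base edge",f([(281,138),(348,138)],8)); print("bar top corners",f([(284,162),(349,162),(345,336),(288,336)],177.4)); print("bar near bottom",f([(284,152),(349,152)],149.4))
print("yaw", np.degrees(np.arctan2(-T[1,0],-T[0,0])))
u=np.array([.9664,.257]);v=np.array([-.257,.9664]);O=np.array([524.8,226.3]);d=s["eef_pos"][:2]-O;print("h coords by top cam",d@u,d@v)
```

```text
base edge [[ 50.742 -34.798 144.083]
 [ 50.68   30.223 144.085]]
bar top corners [[ 52.895 -14.087 -25.315]
 [ 52.87   12.28  -25.314]
 [-32.147  12.989 -25.36 ]
 [-32.119 -14.798 -25.361]]
bar near bottom [[ 53.671 -16.994   2.685]
 [ 53.64   15.37    2.686]]
yaw 14.75866116519285
h coords by top cam -29.831413915952766 0.6242250329197144
```

Request:
servo_tool([
  [[0,-0.007,0.15],[0,0,0],0.1],
  [[0,0,0.15],[0,0,0],0.1],
  [[0,0,0.13],[0,0,0],0.1],
  [[0,0,0.1],[0,0,0],0.1],
  [[0,0,0],[0,0,0],0.1],
  [[-0.025,0,0],[0,0,0],0.1],
  [[-0.025,0,0],[0,0,0],0.1],
  [[0,0,0],[0,0,0],0.1],
], squeeze=90)

```text
time_s: 6.2
eef_pos: [507.3, 220.8, 47.5]
ee_rot: [0.001, -0.13, 0.992, 0.0]
force: [0.1, -0.5, -1.2]
grip_width: 0.322
grip_force: 92.2
```

Request:
servo_tool([
  [[-0.025,0,0.005],[0,0,0],0.1],
  [[0,0,0],[0,0,0],0.1],
])

```text
time_s: 6.4
eef_pos: [510.9, 221.8, 45.5]
ee_rot: [-0.0, -0.13, 0.992, -0.0]
force: [-3.5, -1.4, -0.3]
grip_width: 0.324
grip_force: 92.5
```

Request:
servo_tool([
  [[-0.025,0,0],[0,0,0],0.1],
  [[0,0,0],[0,0,0],0.1],
])

```text
time_s: 6.6
eef_pos: [515.5, 223.1, 45.2]
ee_rot: [-0.001, -0.13, 0.992, -0.0]
force: [-5.3, -1.5, 1.1]
grip_width: 0.319
grip_force: 92.5
```

Request:
servo_tool([
  [[-0.025,0,0],[0,0,0],0.1],
  [[0,0,0],[0,0,0],0.1],
])

```text
time_s: 6.8
eef_pos: [520.2, 224.4, 45.1]
ee_rot: [-0.001, -0.13, 0.992, -0.0]
force: [-6.1, -0.5, 0.1]
grip_width: 0.323
grip_force: 92.5
```

Request:
servo_tool([
  [[-0.025,0,0],[0,0,0],0.1],
  [[0,0,0],[0,0,0],0.1],
])

```text
time_s: 7.0
eef_pos: [524.7, 225.6, 45.0]
ee_rot: [-0.001, -0.13, 0.992, -0.0]
force: [-5.1, -0.8, 2.0]
grip_width: 0.32
grip_force: 92.6
```

Request:
servo_tool([
  [[-0.025,0,0],[0,0,0],0.1],
  [[-0.02,0,0],[0,0,0],0.1],
  [[0,0,0],[0,0,0],0.1],
])

```text
time_s: 7.3
eef_pos: [533.1, 227.9, 44.9]
ee_rot: [-0.001, -0.13, 0.992, -0.0]
force: [-8.2, -2.8, 2.6]
grip_width: 0.325
grip_force: 92.7
```

Run:
```python
from h import *
s=telemetry.sense(); w=optics.capture("wrist"); t=optics.capture("scene"); print(s["eef_pos"],s["force"])
a=cv2.resize(w[100:380,220:420],None,fx=2,fy=2); b=cv2.resize(t[150:250,260:385],None,fx=3.2,fy=3.2,interpolation=cv2.INTER_CUBIC)
o=np.zeros((560,800,3),np.uint8); o[:,:400]=a; o[:320,400:]=b; cv2.imwrite("pics/c3.png",o)
```

```text
[533.126 227.887  44.948] [-8.185 -2.753  2.597]
```

View pics/c3.png

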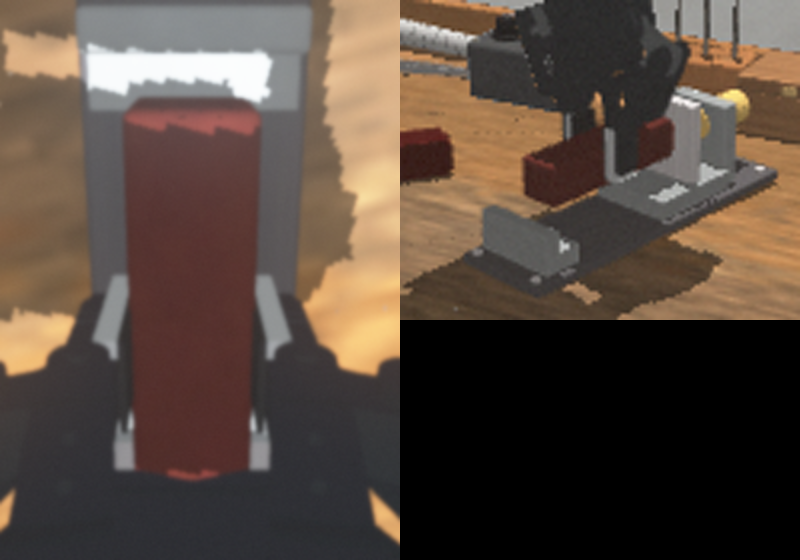

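The bar's trailing end is clear of the stop (stop columns 78–312 in the crop, bar 124–260, centred), and the gate is pushed open about 25 mm. I'll lower it now.

Request:
servo_tool([
  [[0,0,0.03],[0,0,0],0.1],
  [[0,0,0.03],[0,0,0],0.1],
  [[0,0,0.025],[0,0,0],0.1],
  [[0,0,0],[0,0,0],0.1],
])

```text
time_s: 7.8
eef_pos: [532.5, 227.7, 27.4]
ee_rot: [-0.002, -0.13, 0.992, -0.0]
force: [-7.5, -1.5, -1.6]
grip_width: 0.321
grip_force: 92.6
```

Request:
servo_tool([
  [[0,0,0.012],[0,0,0],0.1],
  [[0,0,0],[0,0,0],0.1],
])

```text
time_s: 8.0
eef_pos: [532.8, 227.7, 25.4]
ee_rot: [-0.002, -0.13, 0.992, -0.0]
force: [-7.5, -1.9, 2.1]
grip_width: 0.32
grip_force: 92.7
```

Request:
servo_tool([
  [[0,0,0.005],[0,0,0],0.1],
  [[0,0,0],[0,0,0],0.1],
])

```text
time_s: 8.2
eef_pos: [532.9, 227.7, 25.0]
ee_rot: [-0.001, -0.13, 0.992, -0.0]
force: [-9.7, -2.7, 6.4]
grip_width: 0.322
grip_force: 93.4
```

Request:
servo_tool([
  [[0.02,0,0],[0,0,0],0.1],
  [[0.015,0,0],[0,0,0],0.1],
  [[0,0,0],[0,0,0],0.1],
])

```text
time_s: 8.5
eef_pos: [526.3, 226.0, 25.0]
ee_rot: [-0.001, -0.13, 0.992, -0.0]
force: [-8.2, -3.0, 4.4]
grip_width: 0.323
grip_force: 93.2
```

Resting on the bearers; opening the fingers.

Request:
servo_tool([
  [[0,0,0],[0,0,0],0.4],
  [[0,0,0],[0,0,0],0.6],
  [[0,0,0],[0,0,0],0.8],
  [[0,0,0],[0,0,0],0.8],
  [[0,0,0],[0,0,0],0.8],
  [[0,0,0],[0,0,0],0.8],
  [[0,0,0],[0,0,0],0.8],
])

```text
time_s: 9.2
eef_pos: [527.2, 226.2, 24.9]
ee_rot: [-0.0, -0.13, 0.992, 0.0]
force: [0.1, -0.1, -0.3]
grip_width: 0.802
grip_force: 0.0
```

Request:
servo_tool([
  [[0,0,-0.05],[0,0,0],0.8],
  [[0,0,-0.15],[0,0,0],0.8],
  [[0,0,-0.2],[0,0,0],0.8],
  [[0,0,-0.2],[0,0,0],0.8],
  [[0.1,0,-0.2],[0,0,0],0.8],
  [[0,0,0],[0,0,0],0.8],
  [[0,0,0],[0,0,0],0.8],
])

```text
time_s: 9.9
eef_pos: [507.9, 221.1, 186.1]
ee_rot: [0.001, -0.13, 0.992, 0.0]
force: [0.3, -0.4, -1.3]
grip_width: 0.803
grip_force: 0.0
```

Run:
```python
from h import *
s=telemetry.sense(); w=optics.capture("wrist"); t=optics.capture("scene"); print(s["eef_pos"],s["force"])
a=cv2.resize(w[100:380,220:420],None,fx=2,fy=2); b=cv2.resize(t[150:250,260:385],None,fx=3.2,fy=3.2,interpolation=cv2.INTER_CUBIC)
o=np.zeros((560,800,3),np.uint8); o[:,:400]=a; o[:320,400:]=b; cv2.imwrite("pics/c4.png",o)
```

```text
[507.94  221.051 186.07 ] [ 0.269 -0.372 -1.258]
```

View pics/c4.png

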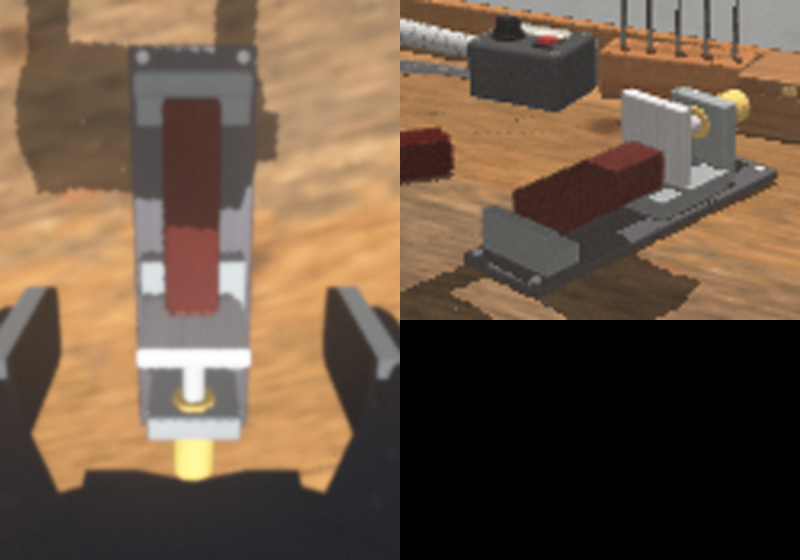

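The bar lies flat between the stop (crop row 97) and the gate (crop row 315). It is straight and central, and the gripper is clear.

```bash
python3 -c "
from rig import ctrl; print(ctrl.finish_job())"
```

```text
the job is handed in; nothing more can be done
None
```

The full-length wax bar is in the holder and the job is handed in: it lies flat on both bearers, straight and central between stop and gate, with the gripper clear and the offcut never touched; no verdict came back.

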